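Open the counterweighted cover and lock it open

TASK

Open the counterweighted cover over the glass dish: lift it by its handle bar past its balance point, until it rests fully open on its own with the robot off it. Then take the T-key (the key with the flat paddle grip and the T-head) from its inclined rack, pass its T-head down through the slot in the cover's tail and the lock bracket until its collar sits on the tail plate, turn it a quarter turn so that the head lies crosswise under the bracket and locks the cover open, and let go of it. Leave the plain pin in its rack and do not shift the glass dish, the bottle, the flask or the beaker.

Things in the scene. Friction and masses are not known exactly. Their poses are not given: they have to be found in the camera images.
- station: Fixed sample station: grey base plate 116 x 300 x 10 mm, two hinge cheeks (115 mm tall) and a slotted lock bracket. Origin on the bench under the hinge, in the middle of the base. x axis parallel to the hinge, y from the hinge to the dish and the shut cover's handle, z up. Yaw -0.5 to -0.15 rad.
- cover_arm (a joint): Angle of the cover arm about the hinge, rad. 0: shut, arm level to station +y over the dish; 1.2: fully open at its stop. It grows as the handle goes up and over towards station -y. Balance point near 0.6: below it the arm falls shut, above it it falls open and stays. The hinge is damped (falls below 1.5 rad/s); lifting at the handle takes under 3 N.
- hinge (a point): Centre of the hinge axis, 100 mm above the bench; axes as the station's. Behind it the arm carries a 40 mm thick drum counterweight and a tail plate (64 mm wide, 78 to 146 mm from the hinge, 6 mm thick, slot 42 x 18 mm). Cover shut: the tail stands up to z = 0.24 m, leaning to station -y. Cover open: it lies level to station -y over the lock bracket, top at z = 0.103 m.
- cover_handle (a point): Centre of the handle bar on the cover arm: round bar 12 mm thick, along station x, 60 mm free between two 8 mm legs. Cover shut: 140 mm from the hinge along station y and 45 mm above it; the arm (18 mm wide) has its upper face 39 mm below the bar's centre, a 108 mm cover disc below that. It moves and turns with the arm about the hinge.
- lock_slot (a point): Centre of the slot in the fixed lock bracket, at the top of its plate (z = 0.096 m), 112 mm from the hinge to station -y. Plate 6 mm thick, free space of 80 mm below it. Slot 40 mm along station y, 16 mm along station x. With the cover open the tail plate lies over it (its top 7 mm above this point) with its slot in line. Axes as the station's.
- key_rack: Fixed inclined rack that holds the T-key, 60 mm wide (y), 110 mm deep; it stands right of the hotplate or left of it. Origin on the bench below the key's lower end. Shaft 35 degrees (0.61 rad) from vertical, grip up, leaning to rack -x (robot's right), end on a ledge 36 mm up. The pad under the stem stops the collar: lift the key off square to its shaft (to rack +x and up) by 25 mm before drawing it away.
- key_grip (a point): Centre of the T-key's black paddle grip: 12 mm thick (own x), 44 wide (y), 40 tall (z, from head to grip). Key 112 mm, 120 g. From its lower end: T-head 0-9 mm (32 long along x, 10 along y), 10 mm round shaft, 34 mm round collar 31-37 mm, 12 mm stem, paddle 72-112 mm (this point at 92). In the rack x is level, along the rack's y, and y points into the ramp.
- key_head (a point): Centre of the T-key's head, 4.5 mm from the end, 87.5 mm below key_grip along the key's z; same axes (head long along x, across the paddle's flat faces). With the collar on the open cover's tail plate it is about 20 mm below lock_slot.
- pin_grip (a point): Centre of the grip of the plain pin in the pin_rack: like the T-key but with a round 28 mm knob grip and no T-head. To be left where it is.
- dish: Glass dish, 101 mm across, 39 mm tall, loose on the station's base under the cover. Origin: centre of its underside. Not to be shifted.
- amber: Amber screw-cap bottle, 62 mm across, 111 mm tall, standing loose beside the station, on its -x side. Origin: centre of its underside. Not to be shifted.
- flask: Conical flask, 65 mm across, 110 mm tall, standing loose just beyond the station's +y end. Origin: centre of its underside. Not to be shifted.
- beaker: Glass beaker, 74 mm across, 94 mm tall, standing loose in front of the hotplate, by the bench's front edge. Origin: centre of its underside. Not to be shifted.
- pin_rack: The like rack at the other of the two places, which holds the plain pin. Origin and axes as the key_rack's.

How it is judged:
By the outcome, as a careful person would: the job done as asked, in the order asked, and still so for the second after the job is handed in, with the robot touching nothing.
It also fails if it takes over 59 s, if anything falls off the work surface, if the arm or the gripper's body presses on something with over 40 N, if the wrist force passes 120 N, or if a joint passes its speed limit or range.

ROBOT

A 7-joint arm with a two-finger parallel gripper is mounted at the origin on a cart in front of the work surface, level with it; the furniture and walls round the work are solid. World frame = base frame: x ahead of the robot, y to its left, z up, the work surface at z = 0. Lengths are in mm, angles in rad, forces in N, time in s.
With the tool pointing down it reaches from about 400 to 875 mm from the base axis. Payload 4.4 kg.
Tool frame: the origin (TCP) lies at the very end of the fingers, on their centre line; the grasp point (between the pads) lies 19 mm behind it; y points along the fingers, x is the direction in which the jaws open and shut, and the axes are right-handed (so a half turn about y gives the same grasp; the last joint's range is limited). The gripper opens to 85 mm and grips with 20 to 120 N. Pads are 22 mm wide; open, the fingers measure 114 mm over their backs; the gripper's body (76 mm by 85 mm) begins 54 mm behind the grasp point. The pads swing forward as they close: fully open they stand 13 mm farther back than shut.
Start: joints at [-1.276, 0.628, 0.038, 1.517, -0.027, 0.996, -0.02], TCP at [229.442, 608.173, 231.313] pointing down, gripper open.
Joint ranges: [-3.06, 3.06], [-0.37, 2.12], [-1.25, 1.32], [0.18, 2.47], [-1.1, 4.24], [0.23, 1.98], [-2.94, 2.94]. Speed limits (rad/s): [2.57, 2.57, 3.14, 3.14, 3.14, 3.14, 3.14].

INTERFACE

Orientations are given as [roll, pitch, yaw] about the fixed x, y, z axes, in that order (R = Rz(yaw) Ry(pitch) Rx(roll)).
In Python, from cell import readout, eyes, finish_job gives the robot as it stands. The module is installed in compiled form; this text tells all that it offers.
- The arm moves only by the tool apply_moves, never from a script. Its argument "commands" is a list that holds one entry, the list of rows, each a list of 6 numbers: the shift along the tool's x, y, z in units of 0.04 m (1.0 is 0.04 m), then the turn, a rotation vector about the tool's x, y, z in units of 5 degrees (1.0 is 5 degrees). A call has 1 to 8 rows; each row shifts and turns the pose as measured when the row begins, along the tool's axes as they then stand; what a row does not reach is not made up. A row lasts 1/12 s, in which the tool goes at most 41.7 mm and 7.16 degrees, less where a joint would pass 70% of its speed; a pose out of reach is approached as far as the arm can. A call with a number of a shift or a turn outside -1 to 1 is refused whole. A call with a gripper value outside its range is refused whole. "claw" is the finger opening in mm, from 0 to 85.4, set as the call begins (left out, the last holds). The fingers move at their own pace and stop on an object; the grip force is fixed at half the most. Time passes only in rows, so rows that do not move let the fingers close. It gives the time, the measured TCP pose, the force and the opening at its end, in the units of the state.
- readout.read_state(): the state, without advancing time (a new reading comes with each control period).
- eyes.get_image(name): name is "side" or "top"; returns a dict with "image" (400x640x3 uint8, red, green, blue), "mtx" (3x3 intrinsics, pixels), "rvec" (rotation vector, rad) and "tvec" (3), from world to camera coordinates, as OpenCV has them. Camera axes: x right, y down, z forward; pixel columns grow to the right and rows downward; lengths in mm; the calibration is good to about 2 mm. A picture is of the moment at which its call begins. There is no depth.
- finish_job(): hands the job in, once; it reports no verdict.
The state is a dict: "clock": time; "qpos": joint angles; "qd": joint speeds; "tau": joint torques, N m; "eef_pos": TCP position; "tool_rot": TCP orientation; "force": force on the tool from outside, world axes, zero at the start; "torque": the same for the moment, N m; "width": finger opening in mm.
Only numpy, scipy, OpenCV 4.12 (cv2) and the standard library are available. Lean on these libraries where they do the work, as an engineer would, in place of code of your own. Each camera call takes 0.05 s, during which the arm holds its last target. There are 200 camera calls.

## Working session

There is one attempt and no reset: what is moved stays moved. The work goes in short steps, Python scripts to look and compute and a tool call to move; the robot and the scene stay as the last step left them, time stands still between calls to the robot, and variables do not carry over. Pictures are saved under pics/ and viewed, about 8 in all and at most 12, crops included, and the job is handed in when it is done.

Besides the shell and the picture viewer there is one more tool, called after "Request:" as name(argument=value, ...) on one line, values as JSON. apply_moves: Moves the arm, as the interface text tells. Shifts and turns lie within -1 to 1; 1 stands for 0.04 m of shift or 5 degrees of turn. Its arguments: {"type":"object","properties":{"commands":{"type":"array"},"claw":{"type":"number"}},"required":["commands"]}

```bash
mkdir -p pics; ls
python3 - <<'E'
from cell import readout, eyes
import cv2,pickle
print(readout.read_state())
d={}
for n in("side","top"):
    r=eyes.get_image(n); d[n]=r
    cv2.imwrite(f"pics/{n}0.png",r["image"][...,::-1]); print(n,r["mtx"],r["rvec"],r["tvec"])
pickle.dump(d,open("v0.pkl","wb"))
E
```

```text
pics
{'clock': 0.0, 'qpos': array([-1.27577898,  0.62934264,  0.03845063,  1.51838847, -0.02700611,
        0.99629816, -0.02000817]), 'qd': array([-0.00240043, -0.000194  ,  0.00193848,  0.00059448,  0.00081354,
       -0.00083513, -0.00131621]), 'tau': array([ 1.20509165e-03, -5.63399649e+01,  1.22650959e+00, -1.93439752e+01,
        1.09279412e-02,  1.09306540e-02, -1.35363473e-05]), 'eef_pos': array([229.22727916, 607.55912935, 230.38496478]), 'tool_rot': array([-1.57082195,  0.0019182 ,  1.20995998]), 'force': array([-0.28494512, -0.526684  ,  0.03750686]), 'torque': array([0.00478872, 0.02762597, 0.0288755 ]), 'width': 85.41606312801284}
side [[514.83195021   0.         324.00315662]
 [  0.         514.83195021 203.26955939]
 [  0.           0.           1.        ]] [ 0.30263296 -2.73540293  1.26711969] [ 515.02148336  120.96720353 1593.36375166]
top [[474.82239104   0.         321.96915236]
 [  0.         474.82239104 205.61245288]
 [  0.           0.           1.        ]] [ 2.16648426 -2.21906229  0.06776842] [  73.64333714  498.41804637 1437.00701371]
```

View pics/side0.png

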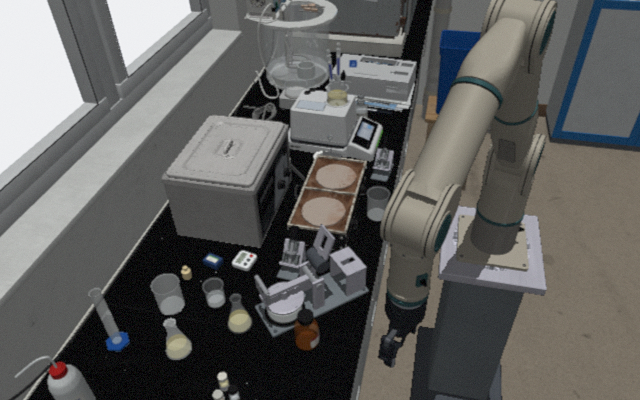

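View pics/top0.png

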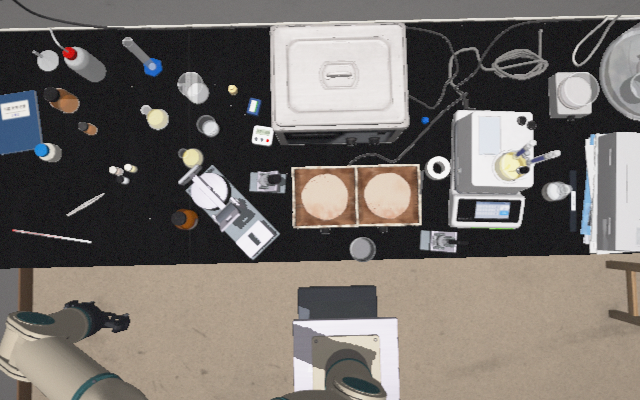

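Station is in the left middle (top ≈(235,215)); the racks are at top (268,181) and (440,240). Next I enlarge crops.

```bash
cat > h.py <<'E'
import numpy as np,cv2,pickle
from scipy.optimize import least_squares
from scipy.spatial.transform import Rotation as R
V=pickle.load(open("v0.pkl","rb"))
def proj(n,P,v=None):
    c=(v or V)[n]; return cv2.projectPoints(np.atleast_2d(np.float64(P)),c["rvec"],c["tvec"],c["mtx"],None)[0][:,0]
def ray(n,p,v=None):
    c=(v or V)[n]; M=cv2.Rodrigues(c["rvec"])[0]; o=-M.T@np.ravel(c["tvec"])
    return o,M.T@np.linalg.inv(c["mtx"])@[p[0],p[1],1]
def atz(n,p,z,v=None):
    o,d=ray(n,p,v); return o+d*(z-o[2])/d[2]
def tri(ps,pt,v=None):
    f=lambda X:np.r_[proj("side",X,v)[0]-ps,proj("top",X,v)[0]-pt]
    s=least_squares(f,[500,200,100]); return s.x,np.abs(s.fun).max()
def crop(n,x,y,w,h,s,out,v=None):
    im=(v or V)[n]["image"][y:y+h,x:x+w,::-1]
    return cv2.resize(im,None,fx=s,fy=s,interpolation=cv2.INTER_CUBIC)
E
python3 - <<'E'
from h import *
a=crop("top",175,150,120,115,5,0)
cv2.imwrite("pics/c_top.png",a)
b=crop("side",245,220,130,135,4.4,0); cv2.imwrite("pics/c_side.png",b)
c=np.hstack([crop("top",415,225,50,30,8,0),crop("side",360,140,50,45,8,0)[:240]]) 
t=crop("top",245,165,50,34,8,0); s=crop("side",365,143,45,38,8,0); r=crop("top",415,225,50,34,8,0)
H=304; pad=lambda i:cv2.copyMakeBorder(i,0,H-i.shape[0],0,0,0)
cv2.imwrite("pics/c_rack.png",np.hstack([pad(r),pad(s)]))
print(atz("top",(268,181),50),atz("top",(440,240),50))
E
```

```text
[575.53434347 221.39829173  50.        ] [ 387.24138596 -286.35944593   50.        ]
```

View pics/c_top.png

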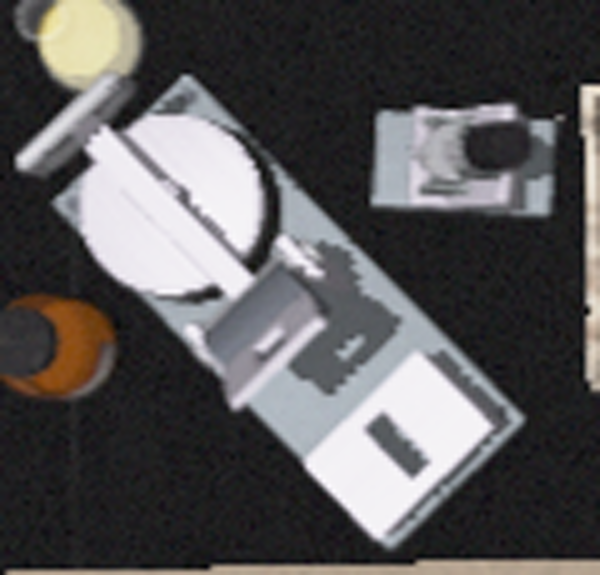

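View pics/c_side.png

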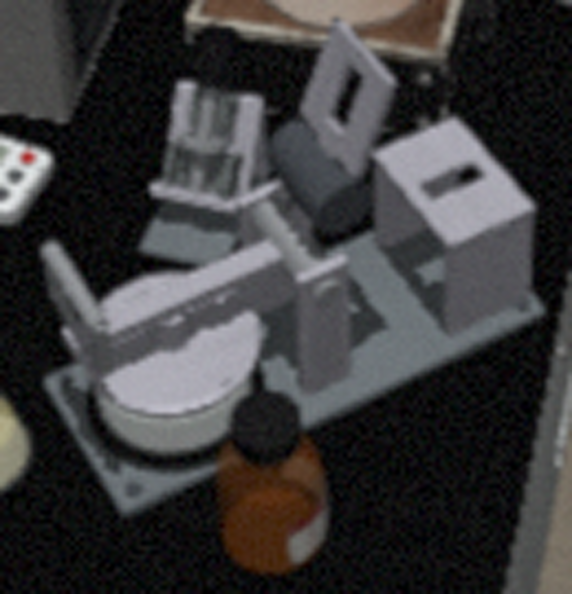

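View pics/c_rack.png

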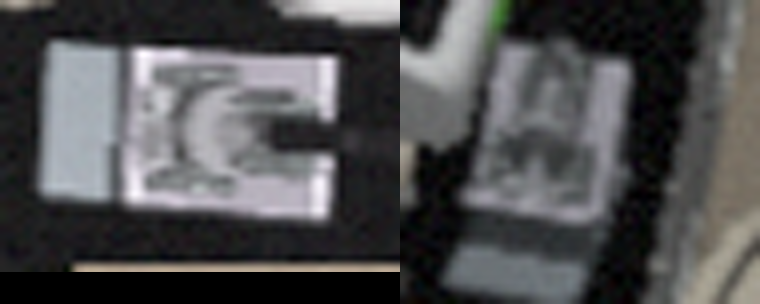

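The right rack (top (440,240)) shows a narrow, edge-on dark grip, so it holds the T-key; the left rack's round black knob is the pin. Next I fit the station and key pose.

```bash
cat > m.py <<'E'
from h import *
T=lambda x,y:np.array([(x+.5)/5-.5+175,(y+.5)/5-.5+150])
S=lambda x,y:np.array([(x+.5)/4.4-.5+245,(y+.5)/4.4-.5+220])
RT=lambda x,y:np.array([(x+.5)/8-.5+415,(y+.5)/8-.5+225])
RS=lambda x,y:np.array([(x-400+.5)/8-.5+365,(y+.5)/8-.5+143])
tr=lambda s,t:print(np.round(tri(s,t)[0],1),round(tri(s,t)[1],2))
print("slot");tr(S(452,180),T(397,445))
print("bracket corners");
for s,t in[((455,118),(497,430)),((375,155),(418,350)),((450,240),(305,462)),((533,205),(385,545))]:tr(S(*s),T(*t))
print("base");
for s,t in[((48,378),(190,75)),((125,513),(55,200)),((543,310),(390,548))]:tr(S(*s),T(*t))
print("handle ends");tr(S(48,245),T(125,80));tr(S(100,315),T(20,165))
print("key");tr(RS(560,48),RT(290,135));tr(RS(548,150),RT(205,135))
for p in[(45,40),(40,198)]:print("rackplate",atz("top",RT(*p),8))
for p in[(340,55),(328,218)]:print("rack back",atz("top",RT(*p),80))
E
python3 m.py
```

```text
slot
[403.  259.   96.6] 0.7
bracket corners
[411.3 202.   93.5] 0.33
[456.2 246.1  94.5] 1.07
[394.2 311.3 100. ] 0.82
[348.3 267.4  95. ] 0.11
base
[632.1 395.2   8.3] 0.99
[556.  479.3   6.4] 1.26
[339.6 276.6   8.9] 0.76
handle ends
[612.7 401.9 142.7] 0.05
[563.3 456.4 156.5] 0.56
key
[ 380.9 -306.9   93. ] 0.98
[ 380.8 -286.6   51.6] 0.9
rackplate [ 419.76104074 -237.37954302    8.        ]
rackplate [ 359.56246372 -233.28591784    8.        ]
rack back [ 411.47953314 -329.51806407   80.        ]
rack back [ 352.53603979 -322.74942882   80.        ]
```

```bash
cat > fit.py <<'E'
from m import *
obs=[]
def add(s,t,P,w=1): obs.append((S(*s) if s else None,T(*t) if t else None,P,w))
add((452,180),(397,445),(0,-112,96),1.5)
add((125,513),(55,200),(-58,150,10)); add((48,378),(190,75),(58,150,10)); add((543,310),(390,548),(-58,-150,10)); add(None,(522,420),(58,-150,10))
add((74,280),(72,122),(0,140,145),1.5)
def W(p,P):
    c,s=np.cos(p[2]),np.sin(p[2]); return [p[0]+c*P[0]-s*P[1],p[1]+s*P[0]+c*P[1],P[2]]
def f(p):
    o=[]
    for s,t,P,w in obs:
        X=W(p,P)
        if s is not None:o+=list(w*(proj("side",X)[0]-s))
        if t is not None:o+=list(w*(proj("top",X)[0]-t))
    return o
s=least_squares(f,[486,336,-.8],loss="soft_l1"); print(s.x,np.round(f(s.x),1))
for P in[(0,0,100),(0,140,145),(0,-112,96)]:print(np.round(W(s.x,P),1))
E
python3 fit.py|tail -9
```

```text
rackplate [ 419.76104074 -237.37954302    8.        ]
rackplate [ 359.56246372 -233.28591784    8.        ]
rack back [ 411.47953314 -329.51806407   80.        ]
rack back [ 352.53603979 -322.74942882   80.        ]
[485.83397716 335.46727373  -0.82161888] [-1.5  0.2  0.1  0.6 -1.3 -0.7 -0.3  1.1 -2.  -0.7  0.1 -0.1  0.4 -0.3
  0.4  1.8  1.4  0.7 -0.9  2.2  0.1  0.7]
[485.8 335.5 100. ]
[588.3 430.8 145. ]
[403.8 259.2  96. ]
```

```bash
cat > p.py <<'E'
from h import *
from cell import readout
from scipy.spatial.transform import Slerp
HX,HY,YW=485.8,335.5,-.8216
sx=np.array([np.cos(YW),np.sin(YW),0]); sy=np.array([-sx[1],sx[0],0]); H=np.array([HX,HY,100.])
def rot(yaw,al=0,axis=sx): return R.from_rotvec(al*axis)*R.from_euler("z",yaw)*R.from_euler("x",-np.pi/2)
Y0=np.pi/2+YW
def handle(th): a=.311+th; return H+147.05*(np.cos(a)*sy+np.sin(a)*np.array([0,0,1]))
def cur():
    s=readout.read_state(); return s["eef_pos"],R.from_euler("xyz",s["tool_rot"]),s
def plan(wps,smax=38,rmax=4.8,start=None):
    "wps: list of (tcp pos, Rot)"
    p,r=start or cur()[:2]; rows=[]
    for q,t in wps:
        q=np.array(q,float)
        n=int(np.ceil(max(np.linalg.norm(q-p)/smax,np.degrees((r.inv()*t).magnitude())/rmax,1)))
        sl=Slerp([0,1],R.concatenate([r,t]))
        for i in range(n):
            a,b=sl(i/n),sl((i+1)/n)
            rows.append(np.r_[a.inv().apply((q-p)/n)/40,np.degrees((a.inv()*b).as_rotvec())/5])
        p,r=q,t
    print(len(rows)); 
    for x in rows: print([float(v) for v in np.round(x,2)+0.])
    return rows
def st():
    p,r,s=cur(); print(round(s["clock"],2),np.round(p,1),np.round(s["tool_rot"],3),"F",np.round(s["force"],1),"w",round(s["width"],1)); print("q",np.round(s["qpos"],2))
E
python3 - <<'E'
from p import *
h=handle(0); print(h)
plan([(h+[0,0,55],rot(Y0)),])
E
```

```text
[588.30997053 430.84415702 144.99889069]
11
[-0.09, 0.07, -0.91, 0.0, 0.48, 0.0]
[-0.05, 0.07, -0.91, 0.0, 0.48, 0.0]
[-0.01, 0.07, -0.91, 0.0, 0.48, 0.0]
[0.03, 0.07, -0.91, 0.0, 0.48, 0.0]
[0.06, 0.07, -0.91, 0.0, 0.48, 0.0]
[0.1, 0.07, -0.9, 0.0, 0.48, 0.0]
[0.14, 0.07, -0.9, 0.0, 0.48, 0.0]
[0.18, 0.07, -0.89, 0.0, 0.48, 0.0]
[0.21, 0.07, -0.88, 0.0, 0.48, 0.0]
[0.25, 0.07, -0.87, 0.0, 0.48, 0.0]
[0.29, 0.07, -0.86, 0.0, 0.48, 0.0]
```

Request:
apply_moves(commands=[[[-0.09,0.07,-0.91,0,0.48,0],[-0.05,0.07,-0.91,0,0.48,0],[-0.01,0.07,-0.91,0,0.48,0],[0.03,0.07,-0.91,0,0.48,0],[0.06,0.07,-0.91,0,0.48,0],[0.1,0.07,-0.9,0,0.48,0],[0.14,0.07,-0.9,0,0.48,0],[0.18,0.07,-0.89,0,0.48,0]]], claw=50)

```text
clock: 0.77
eef_pos: [485.1, 482.4, 201.3]
tool_rot: [-1.561, 0.01, 0.884]
force: [0.4, 0.1, -0.1]
width: 50.0
```

Request:
apply_moves(commands=[[[0.21,0.07,-0.88,0,0.48,0],[0.25,0.07,-0.87,0,0.48,0],[0.29,0.07,-0.86,0,0.48,0],[0,0,0,0,0,0]]])

```text
clock: 1.1
eef_pos: [594.7, 422.6, 187.9]
tool_rot: [-1.57, 0.015, 0.74]
force: [0.8, -2.5, 0.4]
width: 50.1
```

Run:
```python
from p import *
st()
plan([(handle(0)+[0,0,15],rot(Y0)),(handle(0)+[0,0,-19],rot(Y0))],smax=20)
```

```text
1.1 [594.7 422.6 187.9] [-1.57   0.015  0.74 ] F [ 0.8 -2.5  0.4] w 50.1
q [-0.73  0.81  0.15  1.29 -0.12  1.07  0.17]
4
[0.02, 0.35, 0.13, 0.0, -0.05, -0.08]
[0.01, 0.35, 0.13, 0.0, -0.05, -0.08]
[0.0, 0.42, 0.0, 0.0, 0.0, 0.0]
[0.0, 0.42, 0.0, 0.0, 0.0, 0.0]
```

Request:
apply_moves(commands=[[[0.02,0.35,0.13,0,-0.05,-0.08],[0.01,0.35,0.13,0,-0.05,-0.08],[0,0.42,0,0,0,0],[0,0.42,0,0,0,0],[0,0,0,0,0,0]]])

```text
clock: 1.52
eef_pos: [592.0, 425.3, 121.3]
tool_rot: [-1.573, 0.003, 0.74]
force: [-0.9, -0.1, -0.4]
width: 49.9
```

Run:
```python
from p import *
from cell import eyes
st()
v={n:eyes.get_image(n) for n in("side","top")}
pickle.dump(v,open("v1.pkl","wb"))
h=cur()[0]; print(proj("side",[h]),proj("top",[h]))
a=crop("side",225,200,120,120,3.3,0,v); b=crop("top",165,140,120,120,3.3,0,v)
cv2.imwrite("pics/v1.png",np.hstack([a,b]))
```

```text
1.52 [592.  425.3 121.3] [-1.573  0.003  0.74 ] F [-0.9 -0.1 -0.4] w 49.9
q [-0.73  0.87  0.14  1.36 -0.13  0.93  0.18]
[[260.13935628 288.38679587]] [[192.62798651 173.38629058]]
```

View pics/v1.png

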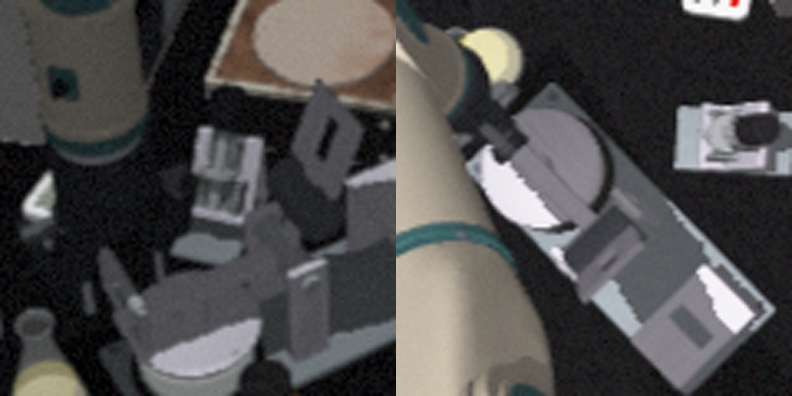

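Fingers (side crop ≈(88,298) and (158,265)) straddle the handle bar. Close and lift.

Request:
apply_moves(commands=[[[0,0,0,0,0,0],[0,0,0,0,0,0],[0,0,0,0,0,0],[0,0,0,0,0,0],[0,0,0,0,0,0]]], claw=0)

```text
clock: 2.03
eef_pos: [593.3, 426.0, 128.7]
tool_rot: [-1.574, -0.002, 0.742]
force: [0.4, 0.1, -1.4]
width: 9.8
```

Run:
```python
from p import *
st(); p,r,_=cur()
h0=handle(0); off=r.inv().apply(h0-p)
off=np.array([0,0,0.])+[0,-19,0]; g=p-19*r.apply([0,1,0]); d=g-h0; print("grasp-handle",d)
W=[]
for th in np.arange(.1,.91,.1):
    t=R.from_rotvec(.8*th*sx)*r; W.append((handle(th)+d+19*t.apply([0,1,0]),t))
plan(W,smax=18,rmax=4.8)
```

```text
2.03 [593.3 426.  128.7] [-1.574 -0.002  0.742] F [ 0.4  0.1 -1.4] w 9.8
q [-0.73  0.86  0.14  1.35 -0.13  0.94  0.18]
grasp-handle [ 4.89020266 -4.85710115  2.68628888]
9
[-0.09, -0.35, 0.0, 0.01, 0.0, -0.92]
[-0.1, -0.34, 0.0, 0.01, 0.0, -0.92]
[-0.1, -0.34, 0.0, 0.01, 0.0, -0.92]
[-0.11, -0.34, 0.0, 0.01, 0.0, -0.92]
[-0.12, -0.33, 0.0, 0.01, 0.0, -0.92]
[-0.13, -0.33, 0.0, 0.01, 0.0, -0.92]
[-0.13, -0.33, 0.0, 0.01, 0.0, -0.92]
[-0.14, -0.32, 0.0, 0.01, 0.0, -0.92]
[-0.14, -0.32, 0.0, 0.01, 0.0, -0.92]
```

Request:
apply_moves(commands=[[[-0.04,-0.18,0,0,0,-0.46],[-0.05,-0.18,0,0,0,-0.46],[-0.05,-0.18,0,0,0,-0.46],[-0.05,-0.17,0,0,0,-0.46],[-0.05,-0.17,0,0,0,-0.46],[-0.05,-0.17,0,0,0,-0.46],[-0.05,-0.17,0,0,0,-0.46],[-0.05,-0.17,0,0,0,-0.46]]])

```text
clock: 2.7
eef_pos: [576.4, 409.9, 180.8]
tool_rot: [-1.578, -0.336, 0.746]
force: [1.1, -0.7, -5.5]
width: 10.3
```

Run:
```python
from p import *
st(); p,r,_=cur()
g=p-19*r.apply([0,1,0])-[4.9,-4.9,2.7]; v=g-H; print("x off",v@sx,"rad",np.hypot(v@sy,v[2]),"th",np.arctan2(v[2],v@sy)-.311)
```

```text
2.7 [576.4 409.9 180.8] [-1.578 -0.336  0.746] F [ 1.1 -0.7 -5.5] w 10.3
q [-0.69  0.63  0.08  1.76 -0.18  0.43  0.25]
x off 0.13869590436292226 rad 146.32998259004103 th 0.4046000491975293
```

Run:
```python
from p import *
p,r,_=cur(); d=np.array([4.9,-4.9,2.7])
plan([(handle(th)+d+19*r.apply([0,1,0]),r) for th in np.arange(.45,.86,.05)],smax=18)
```

```text
9
[-0.05, -0.16, 0.0, 0.0, 0.0, 0.0]
[-0.08, -0.17, 0.0, 0.0, 0.0, 0.0]
[-0.09, -0.16, 0.0, 0.0, 0.0, 0.0]
[-0.1, -0.16, 0.0, 0.0, 0.0, 0.0]
[-0.1, -0.15, 0.0, 0.0, 0.0, 0.0]
[-0.11, -0.15, 0.0, 0.0, 0.0, 0.0]
[-0.12, -0.14, 0.0, 0.0, 0.0, 0.0]
[-0.13, -0.13, 0.0, 0.0, 0.0, 0.0]
[-0.13, -0.13, 0.0, 0.0, 0.0, 0.0]
```

Request:
apply_moves(commands=[[[-0.05,-0.16,0,0,0,0],[-0.08,-0.17,0,0,0,0],[-0.09,-0.16,0,0,0,0],[-0.1,-0.16,0,0,0,0],[-0.1,-0.15,0,0,0,0],[-0.11,-0.15,0,0,0,0],[-0.12,-0.14,0,0,0,0],[-0.13,-0.13,0,0,0,0]]])

```text
clock: 3.37
eef_pos: [540.1, 375.8, 219.7]
tool_rot: [-1.579, -0.334, 0.746]
force: [-0.5, -0.4, -3.6]
width: 9.9
```

Run:
```python
from p import *
st(); p,r,_=cur(); d=np.array([4.9,-4.9,2.7])
g=p-19*r.apply([0,1,0])-d; v=g-H; th=np.arctan2(v[2],v@sy)-.311;print("x off",v@sx,"rad",np.hypot(v@sy,v[2]),"th",th)
plan([(handle(t)+d+19*r.apply([0,1,0]),r) for t in np.linspace(th,1.2,9)[1:]],smax=18)
```

```text
3.37 [540.1 375.8 219.7] [-1.579 -0.334  0.746] F [-0.5 -0.4 -3.6] w 9.9
q [-0.69  0.52  0.08  1.85 -0.17  0.45  0.26]
x off 0.3993920420520045 rad 147.96975203230804 th 0.8368898773914477
8
[-0.14, -0.1, 0.01, 0.0, 0.0, 0.0]
[-0.13, -0.11, 0.0, 0.0, 0.0, 0.0]
[-0.13, -0.1, 0.0, 0.0, 0.0, 0.0]
[-0.14, -0.09, 0.0, 0.0, 0.0, 0.0]
[-0.14, -0.09, 0.0, 0.0, 0.0, 0.0]
[-0.15, -0.08, 0.0, 0.0, 0.0, 0.0]
[-0.15, -0.07, 0.0, 0.0, 0.0, 0.0]
[-0.15, -0.07, 0.0, 0.0, 0.0, 0.0]
```

Request:
apply_moves(commands=[[[-0.14,-0.1,0,0,0,0],[-0.13,-0.11,0,0,0,0],[-0.13,-0.1,0,0,0,0],[-0.14,-0.09,0,0,0,0],[-0.14,-0.09,0,0,0,0],[-0.15,-0.08,0,0,0,0],[-0.15,-0.07,0,0,0,0]]])

```text
clock: 3.95
eef_pos: [505.0, 342.7, 234.4]
tool_rot: [-1.58, -0.339, 0.746]
force: [1.6, -0.3, -4.7]
width: 9.7
```

Request:
apply_moves(commands=[[[0,0,0,0,0,0],[0,0,0,0,0,0],[0,0,0,0,0,0],[0,0,0,0,0,0]]], claw=30)

```text
clock: 4.28
eef_pos: [504.3, 342.8, 236.4]
tool_rot: [-1.579, -0.342, 0.745]
force: [-0.7, -0.8, 0.0]
width: 29.7
```

Run:
```python
from p import *
from cell import eyes
st()
v={n:eyes.get_image(n) for n in("side","top")}
a=crop("side",225,180,150,120,2.6,0,v); b=crop("top",165,140,150,120,2.6,0,v)
cv2.imwrite("pics/v2.png",np.hstack([a,b]))
```

```text
4.28 [504.3 342.8 236.4] [-1.579 -0.342  0.745] F [-0.7 -0.8  0. ] w 29.7
q [-0.68  0.43  0.08  1.96 -0.17  0.42  0.27]
```

View pics/v2.png

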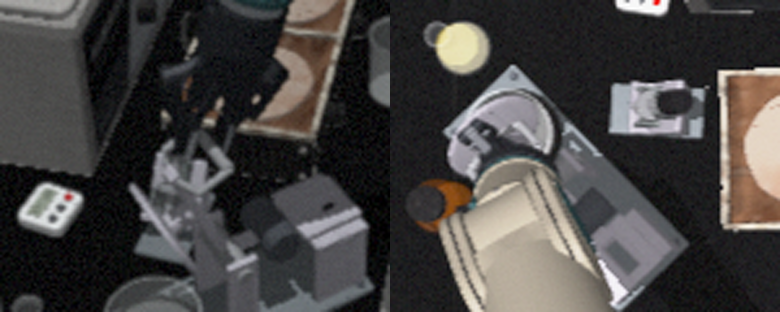

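The cover is up (disc behind handle, tail over the bracket at ≈(300,190) in the side crop). Back off along the tool.

Request:
apply_moves(commands=[[[0,-0.5,0,0,0,0],[0,-0.8,0,0,0,0],[0,-1,0,0,0,0],[0,-1,0,0,0,0],[0,0,0,0,0,0]]])

```text
clock: 4.8
eef_pos: [470.0, 313.5, 362.5]
tool_rot: [-1.578, -0.335, 0.745]
force: [0.7, 0.5, 0.5]
width: 30.0
```

Run:
```python
from p import *
st()
# key frame: rack x ~ world y
rx=np.array([404.6-407.0,0,0])
e1=np.array([419.8,-237.4]);e2=np.array([359.6,-233.3]);b1=np.array([411.5,-329.5]);b2=np.array([352.5,-322.7])
for a,b in((e2,e1),(b2,b1)): d=b-a; print("angle of -rack y vs world x",np.arctan2(d[1],d[0]))
d=(e1+e2)/2-(b1+b2)/2; print("rack x dir",np.arctan2(d[1],d[0])-np.pi/2)
RY=-.09
kz=R.from_euler("z",RY).apply([0,-np.sin(.611),np.cos(.611)]); print("kz",kz)
t=rot(RY,.611,R.from_euler("z",RY).apply([1,0,0])); print("tool y",t.apply([0,1,0]))
c=np.array([380.8,-286.6,51.6]); 
for g in (36+92*np.cos(.611),): print(g)
```

```text
4.8 [470.  313.5 362.5] [-1.578 -0.335  0.745] F [0.7 0.5 0.5] w 30.0
q [-0.73  0.21  0.13  1.88 -0.11  0.72  0.21]
angle of -rack y vs world x -0.06800130136813301
angle of -rack y vs world x -0.11474793840783067
rack x dir -0.08464574429387905
kz [-0.05156214 -0.57136496  0.81907474]
tool y [ 0.05156214  0.57136496 -0.81907474]
111.35487614043316
```

```bash
cat > k.py <<'E'
from h import *
RY=-.085
def kp(o,s,px=0,py=0):
    kz=np.array([0,-np.sin(.611),np.cos(.611)]); kx=np.array([1,0,0]); ky=np.cross(kz,kx)
    return np.array([o[0],o[1],36])+R.from_euler("z",RY).apply(s*kz+px*kx+py*ky)
E
python3 - <<'E'
from k import *
RT=lambda x,y:np.array([(x+.5)/8-.5+415,(y+.5)/8-.5+225])
c=atz("top",RT(205,135),64); print("collar",c)
o=c[:2]-(kp((0,0),34)[:2]); print("origin",o)
def draw(n,x,y,w,h,s):
    im=np.clip(crop(n,x,y,w,h,s,0).astype(float)*1.7+25,0,255).astype(np.uint8).copy()
    def px(P): q=proj(n,P)[0]; return tuple(np.int32((q-[x,y]+.5)*s-.5))
    P=[kp(o,72,py=-22),kp(o,72,py=22),kp(o,112,py=22),kp(o,112,py=-22)]
    for a,b in zip(P,P[1:]+P[:1]): cv2.line(im,px(a),px(b),(0,255,0),1)
    C=[kp(o,37,17*np.cos(t),17*np.sin(t)) for t in np.linspace(0,6.3,25)]
    for a,b in zip(C,C[1:]): cv2.line(im,px(a),px(b),(0,0,255),1)
    cv2.line(im,px(kp(o,0)),px(kp(o,72)),(255,0,0),1); return im
a=draw("top",415,222,45,40,9);b=draw("side",365,138,42,40,9)
cv2.imwrite("pics/k.png",np.hstack([a,b]))
E
```

```text
collar [ 383.28473104 -283.2494977    64.        ]
origin [ 384.94069022 -263.81456644]
```

View pics/k.png

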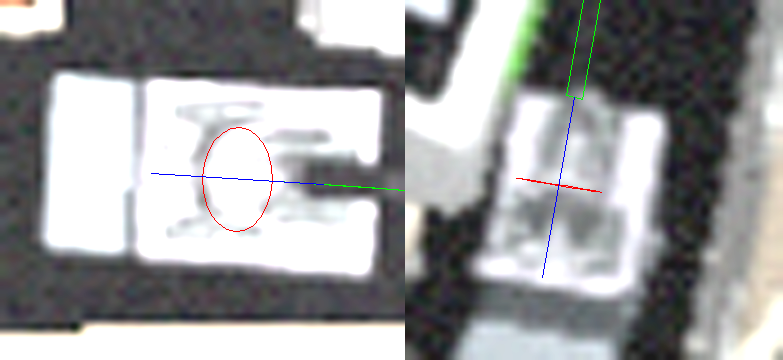

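Run:
```python
from k import *
from cell import eyes
A={}
for n in("top","side"):
    A[n]=dict(V[n]); fs=[eyes.get_image(n)["image"].astype(float) for _ in range(6)]
    A[n]["image"]=np.mean(fs,0).astype(np.uint8)
pickle.dump(A,open("va.pkl","wb"))
g=A["top"]["image"].mean(2)
print("top cols",list(range(436,464)))
for r in range(231,252): print(r,*["%3d"%x for x in g[r,436:464]])
g=A["side"]["image"].mean(2)
print("side cols",375,392)
for r in range(134,172): print(r,*["%3d"%x for x in g[r,374:396]])
```

```text
top cols [436, 437, 438, 439, 440, 441, 442, 443, 444, 445, 446, 447, 448, 449, 450, 451, 452, 453, 454, 455, 456, 457, 458, 459, 460, 461, 462, 463]
231 203 204 160 122 119 112 107  92  72  68  66  55  46  40  36  39  41  37  31  28  25  28  29  28  29  26  27  28
232 205 202 185 172 172 173 171 171 174 176 176 177 176 175 174 174 173 171 168 212 188  80  31  30  30  31  29  30
233 132 132 130 126 126 122 118 117 141 171 181 182 182 182 184 184 185 185 179 224 208  83  27  28  26  24  26  29
234 117 130 134 123 151 158 139 135 143 167 182 182 182 183 185 184 185 186 181 225 206  74  29  30  32  29  31  30
235 122 121 113 104 101  96 112 130 138 166 182 184 184 184 186 184 185 187 182 224 203  69  31  30  28  30  32  30
236 162 120  80 100 126 156 173 175 160 134 120 118 119 118 116 137 171 188 183 214 183  67  28  30  29  29  30  31
237 158 108  91 131 164 178 179 149 115 116 111 106 101  94  89 107 156 164 189 220 175  57  29  32  30  26  31  28
238 145  83 116 158 178 181 180 176 161 147 133 122 123 124 142 147 142 141 143 193 169  56  30  29  29  28  30  27
239 109  93 128 164 17
[... 4299 characters left out ...]
 110  78  60  76  84  80  84 116 133 110  95  75  22  12
165  87 105  93 101 129 130 120 125 118  96  83  90  94  85  92 124 124  96  83  59  19  11
166 105 119 121 115 119 117 123 128 127 119 122 111 105  97  97 130 120  86  67  34  10   9
167 142 155 150 128 111 113 132 142 135 123 118  98  86  83  98 136 116  76  60  22   6  13
168 116 131 130 127 128 137 153 150 138 125 112 111 111 106 118 143 114  57  36  14  12  16
169  49  59  66  77  89 109 125 130 132 129 134 146 157 154 141 134 104  53  17   9   7  10
170  39  50  50  50  52  56  60  63  68  82 101 119 131 132 115  93  76  56  18  14   8  10
171  45  52  49  50  50  50  50  48  51  51  55  57  60  63  66  66  57  26  10  10  11  10
```

```bash
cat >> k.py <<'E'
O=np.array([386.4,-263.8])
E
cat > kr.py <<'E'
from k import *
from p import *
KX=R.from_euler("z",RY).apply([1,0,0])
TK=rot(RY,.611,KX)
E
python3 - <<'E'
from kr import *
print("pre",kp(O,170),"grasp",kp(O,73), "grip",kp(O,92))
plan([((470,0,300),rot(.3)),(kp(O,165),TK)],smax=38)
E
```

```text
pre [ 378.12020409 -360.97465632  175.24270591] grasp [ 382.84455823 -305.52794065   95.79245607] grip [ 381.91916927 -316.38863754  111.35487614]
20
[-0.6, -0.04, -0.64, -0.08, 0.56, 0.4]
[-0.57, -0.01, -0.67, -0.08, 0.56, 0.4]
[-0.54, 0.01, -0.7, -0.08, 0.56, 0.4]
[-0.5, 0.04, -0.72, -0.08, 0.56, 0.4]
[-0.46, 0.06, -0.75, -0.08, 0.56, 0.4]
[-0.42, 0.08, -0.77, -0.08, 0.56, 0.4]
[-0.38, 0.1, -0.79, -0.08, 0.56, 0.4]
[-0.34, 0.12, -0.8, -0.08, 0.56, 0.4]
[-0.3, 0.13, -0.82, -0.08, 0.56, 0.4]
[-0.44, 0.29, -0.72, 0.63, 0.39, -0.12]
[-0.42, 0.25, -0.75, 0.63, 0.39, -0.12]
[-0.39, 0.2, -0.77, 0.63, 0.39, -0.12]
[-0.37, 0.16, -0.79, 0.63, 0.39, -0.12]
[-0.34, 0.11, -0.81, 0.63, 0.39, -0.12]
[-0.32, 0.06, -0.83, 0.63, 0.39, -0.12]
[-0.29, 0.01, -0.84, 0.63, 0.39, -0.12]
[-0.26, -0.04, -0.85, 0.63, 0.39, -0.12]
[-0.23, -0.09, -0.85, 0.63, 0.39, -0.12]
[-0.2, -0.14, -0.86, 0.63, 0.39, -0.12]
[-0.17, -0.19, -0.85, 0.63, 0.39, -0.12]
```

Request:
apply_moves(commands=[[[-0.6,-0.04,-0.64,-0.08,0.56,0.4],[-0.57,0,-0.67,-0.08,0.56,0.4],[-0.54,0,-0.7,-0.08,0.56,0.4],[-0.5,0.04,-0.72,-0.08,0.56,0.4],[-0.46,0.06,-0.75,-0.08,0.56,0.4],[-0.42,0.08,-0.77,-0.08,0.56,0.4],[-0.38,0.1,-0.79,-0.08,0.56,0.4],[-0.34,0.12,-0.8,-0.08,0.56,0.4]]], claw=45)

```text
clock: 6.07
eef_pos: [469.1, 34.4, 303.8]
tool_rot: [-1.558, -0.031, 0.351]
force: [-0.1, -0.6, 0.1]
width: 44.8
```

Request:
apply_moves(commands=[[[-0.3,0.13,-0.82,-0.08,0.56,0.4],[-0.44,0.2,-0.72,0.63,0.39,-0.12],[-0.42,0.2,-0.75,0.63,0.39,-0.12],[-0.39,0.2,-0.77,0.63,0.39,-0.12],[-0.37,0.16,-0.79,0.63,0.39,-0.12],[-0.34,0.1,-0.81,0.63,0.39,-0.12],[-0.32,0.06,-0.83,0.63,0.39,-0.12],[-0.29,0,-0.84,0.63,0.39,-0.12]]])

```text
clock: 6.73
eef_pos: [416.6, -235.4, 218.1]
tool_rot: [-1.163, -0.034, 0.056]
force: [0.9, 0.4, 0.6]
width: 44.8
```

Run:
```python
from kr import *
st()
plan([(kp(O,165),TK)],smax=30)
```

```text
6.73 [ 416.6 -235.4  218.1] [-1.163 -0.034  0.056] F [0.9 0.4 0.6] w 44.8
q [ 0.46  0.57  0.34  1.83 -0.53  1.13  1.16]
5
[-0.23, -0.03, -0.64, 0.46, 0.32, -0.09]
[-0.21, -0.06, -0.65, 0.46, 0.32, -0.09]
[-0.2, -0.09, -0.65, 0.46, 0.32, -0.09]
[-0.18, -0.11, -0.65, 0.46, 0.32, -0.09]
[-0.16, -0.14, -0.65, 0.46, 0.32, -0.09]
```

Request:
apply_moves(commands=[[[-0.23,-0.03,-0.64,0.46,0.32,-0.09],[-0.21,-0.06,-0.65,0.46,0.32,-0.09],[-0.2,-0.09,-0.65,0.46,0.32,-0.09],[-0.18,-0.11,-0.65,0.46,0.32,-0.09],[-0.16,-0.14,-0.65,0.46,0.32,-0.09],[0,0,0,0,0,0]]])

```text
clock: 7.23
eef_pos: [369.0, -375.4, 161.2]
tool_rot: [-0.954, 0.007, -0.108]
force: [-0.9, -0.4, -0.0]
width: 45.1
```

Run:
```python
from kr import *
st()
plan([(kp(O,125),TK),(kp(O,75),TK)],smax=20)
```

```text
7.23 [ 369.  -375.4  161.2] [-0.954  0.007 -0.108] F [-0.9 -0.4 -0. ] w 45.1
q [ 0.79  0.84  0.34  1.56 -0.58  1.39  1.28]
6
[0.06, 0.35, 0.17, -0.02, -0.09, 0.03]
[0.06, 0.35, 0.17, -0.02, -0.09, 0.03]
[0.06, 0.35, 0.17, -0.02, -0.09, 0.03]
[0.0, 0.42, 0.0, 0.0, 0.0, 0.0]
[0.0, 0.42, 0.0, 0.0, 0.0, 0.0]
[0.0, 0.42, 0.0, 0.0, 0.0, 0.0]
```

Request:
apply_moves(commands=[[[0.06,0.35,0.17,0,-0.09,0.03],[0.06,0.35,0.17,0,-0.09,0.03],[0.06,0.35,0.17,0,-0.09,0.03],[0,0,0,0,0,0]]])

```text
clock: 7.57
eef_pos: [377.2, -339.7, 133.0]
tool_rot: [-0.957, 0.004, -0.092]
force: [0.1, 0.9, -0.3]
width: 44.8
```

Run:
```python
from kr import *
from cell import eyes
st()
plan([(kp(O,74),TK)],smax=15)
v={n:eyes.get_image(n) for n in("side","top")}
f=lambda i:np.clip(i.astype(float)*1.8+20,0,255).astype(np.uint8)
cv2.imwrite("pics/v3.png",f(np.hstack([crop("top",410,205,66,60,6,0,v),crop("side",355,125,66,60,6,0,v)])))
```

```text
7.57 [ 377.2 -339.7  133. ] [-0.957  0.004 -0.092] F [ 0.1  0.9 -0.3] w 44.8
q [ 0.75  0.85  0.32  1.65 -0.61  1.29  1.3 ]
4
[0.02, 0.31, 0.04, -0.01, -0.02, 0.0]
[0.02, 0.31, 0.04, -0.01, -0.02, 0.0]
[0.02, 0.31, 0.04, -0.01, -0.02, 0.0]
[0.02, 0.31, 0.04, -0.01, -0.02, 0.0]
```

View pics/v3.png

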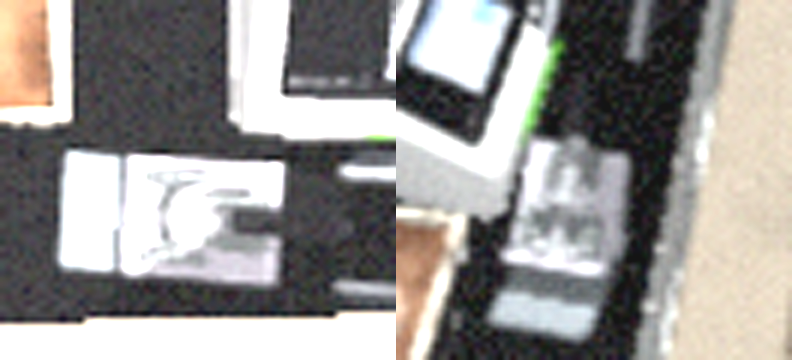

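Top crop shows the fingers at rows 170 and 288, straddling the paddle line at ≈225. Advance and close.

Request:
apply_moves(commands=[[[0.02,0.31,0.04,0,-0.02,0],[0.02,0.31,0.04,0,-0.02,0],[0.02,0.31,0.04,0,-0.02,0],[0.02,0.31,0.04,0,-0.02,0],[0,0,0,0,0,0]]])

```text
clock: 8.08
eef_pos: [383.5, -317.1, 97.9]
tool_rot: [-0.974, -0.005, -0.092]
force: [0.4, 0.5, 0.4]
width: 45.5
```

Run:
```python
from kr import *
st()
plan([(kp(O,74),TK)],smax=15)
```

```text
8.08 [ 383.5 -317.1   97.9] [-0.974 -0.005 -0.092] F [0.4 0.5 0.4] w 45.5
q [ 0.73  0.87  0.3   1.72 -0.65  1.18  1.33]
1
[-0.04, 0.18, 0.21, 0.17, -0.03, 0.09]
```

Request:
apply_moves(commands=[[[-0.04,0.18,0.21,0.17,0,0.09],[0,0,0,0,0,0]]])

```text
clock: 8.25
eef_pos: [382.9, -307.5, 97.5]
tool_rot: [-0.961, 0.001, -0.088]
force: [0.5, -0.8, 0.3]
width: 44.6
```

Request:
apply_moves(commands=[[[0,0,0,0,0,0],[0,0,0,0,0,0],[0,0,0,0,0,0],[0,0,0,0,0,0],[0,0,0,0,0,0]]], claw=0)

```text
clock: 8.67
eef_pos: [381.9, -309.9, 99.0]
tool_rot: [-0.964, 0.001, -0.089]
force: [-0.0, 1.4, -1.0]
width: 11.3
```

Run:
```python
from kr import *
st(); p,r,_=cur()
v=r.inv().apply(p-kp(O,0)); print("tcp in key (tool axes)",v)
out=R.from_euler("z",RY).apply([0,np.cos(.611),np.sin(.611)]); print("out dir in tool",r.inv().apply(out))
plan([(p+35*out,r),(p+35*out+[0,0,180],r)],smax=20)
```

```text
8.67 [ 381.9 -309.9   99. ] [-0.964  0.001 -0.089] F [-0.   1.4 -1. ] w 11.3
q [ 0.72  0.87  0.3   1.73 -0.65  1.19  1.33]
tcp in key (tool axes) [ -0.47758084 -78.18499184  -2.14880749]
out dir in tool [-0.00413231 -0.00409172  0.99998309]
11
[0.0, 0.0, 0.44, 0.0, 0.0, 0.0]
[0.0, 0.0, 0.44, 0.0, 0.0, 0.0]
[0.0, -0.41, 0.29, 0.0, 0.0, 0.0]
[0.0, -0.41, 0.29, 0.0, 0.0, 0.0]
[0.0, -0.41, 0.29, 0.0, 0.0, 0.0]
[0.0, -0.41, 0.29, 0.0, 0.0, 0.0]
[0.0, -0.41, 0.29, 0.0, 0.0, 0.0]
[0.0, -0.41, 0.29, 0.0, 0.0, 0.0]
[0.0, -0.41, 0.29, 0.0, 0.0, 0.0]
[0.0, -0.41, 0.29, 0.0, 0.0, 0.0]
[0.0, -0.41, 0.29, 0.0, 0.0, 0.0]
```

Request:
apply_moves(commands=[[[0,0,0.3,0,0,0],[0,0,0.3,0,0,0],[0,0,0.3,0,0,0],[0,-0.41,0.29,0,0,0],[0,-0.5,0.35,0,0,0],[0,-0.5,0.35,0,0,0],[0,-0.6,0.4,0,0,0],[0,-0.6,0.4,0,0,0]]])

```text
clock: 9.33
eef_pos: [384.1, -270.3, 251.2]
tool_rot: [-0.956, 0.008, -0.086]
force: [0.9, -0.8, -0.9]
width: 11.1
```

Run:
```python
from kr import *
from cell import eyes
st()
s=H-112*sy; print(s)
plan([((470,-20,290),rot(.3)),((s[0],s[1],240),rot(Y0))],smax=36)
v={n:eyes.get_image(n) for n in("side","top")}
pickle.dump(v,open("v4.pkl","wb"))
f=lambda i:np.clip(i.astype(float)*1.3+10,0,255).astype(np.uint8)
cv2.imwrite("pics/v4.png",f(np.hstack([crop("top",190,160,90,110,4.4,0,v),crop("side",285,200,90,110,4.4,0,v)])))
```

```text
9.33 [ 384.1 -270.3  251.2] [-0.956  0.008 -0.086] F [ 0.9 -0.8 -0.9] w 11.1
q [ 0.64  0.63  0.35  1.72 -0.57  1.4   1.16]
[403.7895179  259.22234386 100.        ]
18
[0.18, 0.32, 0.65, -0.77, -0.48, 0.14]
[0.21, 0.28, 0.66, -0.77, -0.48, 0.14]
[0.24, 0.23, 0.67, -0.77, -0.48, 0.14]
[0.27, 0.18, 0.67, -0.77, -0.48, 0.14]
[0.3, 0.13, 0.67, -0.77, -0.48, 0.14]
[0.33, 0.08, 0.66, -0.77, -0.48, 0.14]
[0.36, 0.03, 0.65, -0.77, -0.48, 0.14]
[0.38, -0.01, 0.64, -0.77, -0.48, 0.14]
[0.41, -0.06, 0.62, -0.77, -0.48, 0.14]
[0.05, 0.14, 0.8, 0.0, -0.57, 0.0]
[0.09, 0.14, 0.79, 0.0, -0.57, 0.0]
[0.13, 0.14, 0.79, 0.0, -0.57, 0.0]
[0.17, 0.14, 0.78, 0.0, -0.57, 0.0]
[0.21, 0.14, 0.77, 0.0, -0.57, 0.0]
[0.25, 0.14, 0.76, 0.0, -0.57, 0.0]
[0.29, 0.14, 0.74, 0.0, -0.57, 0.0]
[0.32, 0.14, 0.73, 0.0, -0.57, 0.0]
[0.36, 0.14, 0.71, 0.0, -0.57, 0.0]
```

View pics/v4.png

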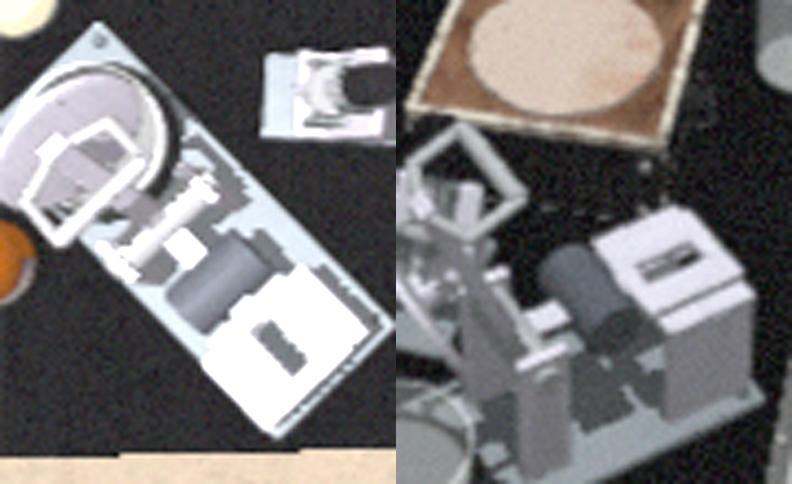

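The cover stays open by itself, tail plate over the bracket; slot centre is at about (281,346) in the top crop and (275,261) in the side crop.

Request:
apply_moves(commands=[[[0.18,0.25,0.65,-0.77,-0.48,0.14],[0.21,0.2,0.66,-0.77,-0.48,0.14],[0.24,0.2,0.67,-0.77,-0.48,0.14],[0.27,0.15,0.67,-0.77,-0.48,0.14],[0.3,0.1,0.67,-0.77,-0.48,0.14],[0.33,0.06,0.66,-0.77,-0.48,0.14],[0.36,0.03,0.65,-0.77,-0.48,0.14],[0.38,0,0.64,-0.77,-0.48,0.14]]])

```text
clock: 10.1
eef_pos: [458.7, -50.5, 291.6]
tool_rot: [-1.532, -0.015, 0.255]
force: [-0.4, 0.1, -1.1]
width: 11.0
```

Run:
```python
from kr import *
v=pickle.load(open("v4.pkl","rb"))
T=lambda x,y:np.array([(x+.5)/4.4-.5+190,(y+.5)/4.4-.5+160]); S=lambda x,y:np.array([(x-396+.5)/4.4-.5+285,(y+.5)/4.4-.5+200])
print(tri(S(671,261),T(281,346))); print(atz("top",T(281,346),103),atz("side",S(671,261),103))
# tail plate corners in side/top
for n,pts in(("top",[(300,264),(371,327),(203,360),(272,433)]),("side",[(593,240),(680,207),(745,270)])):
    for q in pts:
        P=atz(n,(T if n=="top" else S)(*q),103); print(n,P, "st", (P-H)@sx,(P-H)@sy)
c=atz("top",T(281,346),103); print("slot st top",(c-H)@sx,(c-H)@sy); c=atz("side",S(671,261),103); print("side",(c-H)@sx,(c-H)@sy)
st(); s=H-112*sy
plan([((470,0,300),rot(.3)),((s[0],s[1],250),rot(Y0))],smax=34)
```

```text
(array([403.85668063, 259.51924894, 103.19426253]), np.float64(0.7816396352575907))
[406.09408919 259.94579006 103.        ] [401.83339722 259.00588185 103.        ]
top [459.05916393 246.75396978 103.        ] st 46.77121807127116 -80.02114316294065
top [417.00739294 201.28981017 103.        ] st 51.422353078283166 -141.77637124725132
top [398.24405279 310.7000373  103.        ] st -41.47058515041424 -81.00168274778476
top [349.99345774 266.64891916 103.        ] st -42.075842852043195 -146.33356314340207
side [453.22580479 251.5090416  103.        ] st 39.31656900994131 -81.05409729430039
side [405.35931606 211.36330042 103.        ] st 36.11324777196272 -143.44496209484814
side [355.62094129 256.89448419 103.        ] st -31.100689551632993 -148.8561774067253
slot st top 1.0397957612826043 -109.81980551287039
side -1.1737155982123095 -113.57976442085224
10.1 [458.7 -50.5 291.6] [-1.532 -0.015  0.255] F [-0.4  0.1 -1.1] w 11.0
q [-0.19  0.3   0.35  1.94 -0.18  0.93  0.51]
11
[0.3, -0.08, 0.58, -0.22, -0.26, 0.09]
[0.31, -0.09, 0.57, -0.22, -0.26, 0.09]
[0.04, 0.14, 0.74, 0.0, -0.57, 0.0]
[0.07, 0.14, 0.74, 0.0, -0.57, 0.0]
[0.11, 0.14, 0.73, 0.0, -0.57, 0.0]
[0.15, 0.14, 0.73, 0.0, -0.57, 0.0]
[0.18, 0.14, 0.72, 0.0, -0.57, 0.0]
[0.22, 0.14, 0.71, 0.0, -0.57, 0.0]
[0.25, 0.14, 0.7, 0.0, -0.57, 0.0]
[0.29, 0.14, 0.68, 0.0, -0.57, 0.0]
[0.32, 0.14, 0.67, 0.0, -0.57, 0.0]
```

Request:
apply_moves(commands=[[[0.3,-0.08,0.58,-0.22,-0.26,0.09],[0.31,-0.09,0.57,-0.22,-0.26,0.09],[0.04,0.1,0.74,0,-0.57,0],[0.07,0.1,0.74,0,-0.57,0],[0.11,0.1,0.73,0,-0.57,0],[0.15,0.1,0.73,0,-0.57,0],[0.18,0.1,0.72,0,-0.57,0],[0.22,0.1,0.71,0,-0.57,0]]])

```text
clock: 10.77
eef_pos: [411.6, 194.4, 275.5]
tool_rot: [-1.569, -0.002, 0.639]
force: [0.7, 0.3, -1.1]
width: 11.2
```

Request:
apply_moves(commands=[[[0.25,0.1,0.7,0,-0.57,0],[0.2,0.1,0.4,0,-0.5,0],[0,0,0,0,0,0]]])

```text
clock: 11.02
eef_pos: [389.8, 249.5, 265.6]
tool_rot: [-1.563, 0.001, 0.753]
force: [-0.7, -0.5, -1.1]
width: 11.5
```

Run:
```python
from kr import *
st()
plan([((403.9,259.3,205),rot(Y0))],smax=20)
```

```text
11.02 [389.8 249.5 265.6] [-1.563e+00  1.000e-03  7.530e-01] F [-0.7 -0.5 -1.1] w 11.5
q [-0.72  0.32  0.13  1.97 -0.06  0.85  0.19]
4
[0.11, 0.38, -0.02, -0.02, 0.01, 0.0]
[0.11, 0.38, -0.02, -0.02, 0.01, 0.0]
[0.11, 0.38, -0.02, -0.02, 0.01, 0.0]
[0.11, 0.38, -0.02, -0.02, 0.01, 0.0]
```

Request:
apply_moves(commands=[[[0.11,0.38,-0.02,0,0,0],[0.11,0.38,-0.02,0,0,0],[0.11,0.38,-0.02,0,0,0],[0.11,0.36,-0.02,0,0,0],[0,0,0,0,0,0],[0,0,0,0,0,0]]])

```text
clock: 11.52
eef_pos: [397.8, 258.7, 203.2]
tool_rot: [-1.56, 0.006, 0.757]
force: [-0.2, -0.1, -1.2]
width: 11.5
```

Run:
```python
from kr import *
from cell import eyes
st(); p,r,_=cur()
v={n:dict(eyes.get_image(n)) for n in("side","top")}
v["side"]["image"]=np.mean([eyes.get_image("side")["image"].astype(float) for _ in range(6)],0).astype(np.uint8)
pickle.dump(v,open("v5.pkl","wb"))
def px(P,n="side",x=315,y=205,s=10): return tuple(np.int32((proj(n,P)[0]-[x,y]+.5)*s-.5))
for nm,P in(("tcp",p),("end",p+[0,0,-78]),("collar ctr",p+[0,0,-44]),("head+",p+[0,0,-78]+16*sy),("head-",p+[0,0,-78]-16*sy)): print(nm,px(P))
f=lambda i:np.clip(i.astype(float)*1.6+15,0,255).astype(np.uint8)
cv2.imwrite("pics/v5.png",f(crop("side",315,205,65,60,10,0,v)))
```

```text
11.52 [397.8 258.7 203.2] [-1.56   0.006  0.757] F [-0.2 -0.1 -1.2] w 11.5
q [-0.71  0.43  0.11  2.02 -0.08  0.71  0.21]
tcp (np.int32(345), np.int32(278))
end (np.int32(341), np.int32(488))
collar ctr (np.int32(343), np.int32(399))
head+ (np.int32(290), np.int32(510))
head- (np.int32(391), np.int32(466))
```

View pics/v5.png

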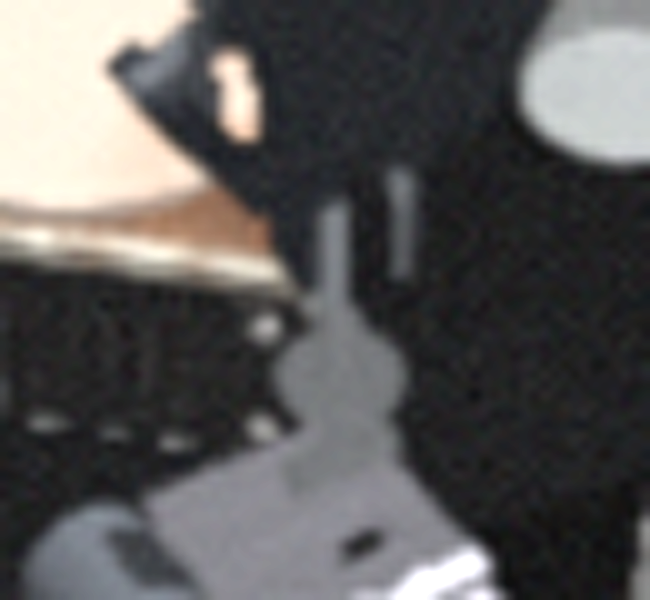

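Run:
```python
from kr import *
p,r,_=cur()
def px(P,n="side",x=315,y=205,s=10): return np.round((proj(n,P)[0]-[x,y]+.5)*s-.5,1)
c=p+[0,0,-37]
print("collar",px(c),"d/10sx",px(c+10*sx)-px(c),"d/10sy",px(c+10*sy)-px(c),"d/10z",px(c+[0,0,10])-px(c))
s=np.array([403.9,259.3,103]); print("slot corners",[px(s+a*9*sx+b*21*sy) for a,b in((1,1),(1,-1),(-1,-1),(-1,1))])
C=[px(c+17*(np.cos(t)*sx+np.sin(t)*sy)+[0,0,h]) for t in np.linspace(0,6.28,40) for h in(-3,3)]
print(np.min(C,0),np.max(C,0))
v=pickle.load(open("v5.pkl","rb")); g=v["side"]["image"].mean(2).astype(int)
print("cols",list(range(338,360)))
for q in range(230,264): print(q,*["%3d"%t for t in g[q,338:360]])
```

```text
collar [338.6 380.1] d/10sx [-19.8 -22.6] d/10sy [-32.1  13.7] d/10z [  0.5 -27. ]
slot corners [array([235.3, 551.5]), array([365.6, 494.8]), array([400.5, 535.4]), array([269.5, 593.1])]
[274.6 327.5] [402.9 433.7]
cols [338, 339, 340, 341, 342, 343, 344, 345, 346, 347, 348, 349, 350, 351, 352, 353, 354, 355, 356, 357, 358, 359]
230 105  99  89  77  48  23  12  20  34  59  74  56  19   9  12  10  36  45  24  11  13   9
231 132 129 124 117  91  46  18  19  33  58  73  54  19   9   9  11  38  45  24  11  11  11
232 104 113 119 121 105  67  27  18  34  58  73  55  16   7   7  13  33  34  21  11  17  10
233  65  68  66  68  69  64  43  23  38  60  72  54  18   7  14   7  13  13  15   9  11  10
234  32  33  37  44  48  54  47  46  58  66  72  54  18   8  11  12  13  10   8  11  14  12
235  22  29  28  34  28  25  34  59  70  68  70  61  36  17  13  13   7   6   8  14  12  11
236  15  23  36  55  48  18  19  44  60  64  70  69  57  29   9  11   8  11  12  14  10   8
237  17  29  63  94  82  28  15  29  49  61  69  70  62  44  20  16  10  13  10  16  14   6
238  16  31  58  76  64  32  28
[... 1660 characters left out ...]
  80  82  81  80  82  80  77  77  79  79  79  79  68  44
257  78  80  79  80  80  80  82  84  81  82  82  82  77  73  68  72  74  79  78  77  76  67
258  77  79  79  80  81  82  83  81  81  84  81  73  57  34  34  57  73  74  76  78  78  78
259  80  79  83  84  84  81  81  80  80  79  72  46  21  20  32  62  79  81  78  78  77  79
260  81  81  80  81  80  81  79  78  80  80  73  49  34  48  66  79  81  79  81  79  81  98
261  79  81  82  81  80  80  79  80  80  80  73  62  67  78  81  79  78  80  98 112 115 143
262  79  80  81  79  78  79  80  79  80  80  77  79  80  80  79  79  80 103 144 168 168 168
263  80  81  79  77  76  79  75  76  76  79  79  77  79  82  79  81 102 142 167 172 167 156
```

Run:
```python
from kr import *
plan([((403,259.2,182),rot(Y0))],smax=12)
```

```text
2
[0.03, 0.27, -0.04, -0.06, 0.05, -0.01]
[0.03, 0.27, -0.04, -0.06, 0.05, -0.01]
```

Request:
apply_moves(commands=[[[0.04,0.25,-0.05,-0.06,0.05,0],[0.04,0.25,-0.05,-0.06,0.05,0],[0,0,0,0,0,0],[0,0,0,0,0,0]]])

```text
clock: 12.25
eef_pos: [404.9, 259.7, 185.1]
tool_rot: [-1.572, -0.001, 0.749]
force: [-0.1, 1.1, -1.6]
width: 11.4
```

Run:
```python
from kr import *
st()
plan([((403,259.2,180),rot(Y0))],smax=12)
v=pickle.load(open("v4.pkl","rb")); g=v["side"]["image"].mean(2).astype(int)
print("cols",list(range(336,360)))
for q in range(252,268): print(q,*["%3d"%t for t in g[q,336:360]])
```

```text
12.25 [404.9 259.7 185.1] [-1.572e+00 -1.000e-03  7.490e-01] F [-0.1  1.1 -1.6] w 11.4
q [-0.71  0.46  0.11  2.03 -0.08  0.65  0.21]
1
[-0.04, 0.13, 0.02, 0.01, -0.01, 0.01]
cols [336, 337, 338, 339, 340, 341, 342, 343, 344, 345, 346, 347, 348, 349, 350, 351, 352, 353, 354, 355, 356, 357, 358, 359]
252 167 168 170 170 170 172 171 176 175 176 174 173 172 173 174 170 171 173 166 144  80  28  10  20
253 172 168 169 172 173 175 177 174 175 174 173 173 172 170 168 167 172 172 174 170 134  67  25   8
254 171 169 176 174 175 176 176 172 172 171 169 170 169 165 159 152 161 175 172 175 156 116  62  21
255 173 175 173 175 173 175 173 171 172 173 170 164 154 131 122 111 133 161 172 177 174 157 112  49
256 176 172 169 171 175 172 172 169 166 165 155 130 107  97 101 101 103 126 161 172 178 170 144  96
257 173 173 172 174 170 169 169 161 155 134 110  88  99 108 116  94  69  84 124 155 166 168 169 143
258 172 169 170 168 164 160 146 130 112 101  85  85  96  93  66  40  32  69 116 149 162 168 168 168
259 169 169 169 157 137 124 117 107 110 112  96  78  77  51  24  42  77 115 157 173 171 171 170 173
260 171 169 162 133 106 107 131 127 102  87  83  81  78  65  80 109 144 170 171 170 172 169 169 170
261 171 171 172 157 131 117  98  86  80  83  87  94 107 124 145 171 171 171 173 173 171 175 170 168
262 173 172 170 167 141 102  79  79  92  99 122 137 158 173 173 172 172 172 171 169 169 170 169 171
263 168 171 175 175 160 124  93 105 124 146 161 171 177 173 171 171 172 172 172 169 170 171 163 156
264 152 162 173 174 170 155 142 156 171 173 176 174 173 173 173 174 173 172 167 166 162 156 137 107
265 127 148 160 174 173 171 172 173 176 173 172 171 172 170 173 172 172 162 160 142 120 110 110 116
266  86 115 141 166 175 178 173 173 173 174 173 173 172 170 169 165 155 138 121 108 108 129 152 167
267  68  67  87 139 166 172 174 176 173 173 172 170 169 168 158 139 108  98 108 126 153 166 173 172
```

Request:
apply_moves(commands=[[[-0.04,0.15,0.03,0,0,0],[0,0,0,0,0,0]]])

```text
clock: 12.42
eef_pos: [402.9, 259.7, 179.5]
tool_rot: [-1.572, -0.002, 0.749]
force: [-0.9, -0.9, -1.7]
width: 11.4
```

Run:
```python
from kr import *
st()
plan([((402.9,259.4,166),rot(Y0))],smax=8)
```

```text
12.42 [402.9 259.7 179.5] [-1.572 -0.002  0.749] F [-0.9 -0.9 -1.7] w 11.4
q [-0.71  0.47  0.11  2.04 -0.08  0.64  0.21]
2
[0.0, 0.17, 0.0, 0.0, 0.0, 0.01]
[0.0, 0.17, 0.0, 0.0, 0.0, 0.01]
```

Request:
apply_moves(commands=[[[0,0.15,0,0,0,0],[0,0.15,0,0,0,0],[0,0,0,0,0,0]]])

```text
clock: 12.67
eef_pos: [403.1, 260.0, 167.1]
tool_rot: [-1.571, -0.004, 0.749]
force: [-0.0, -0.2, -1.3]
width: 11.3
```

Run:
```python
from kr import *
st()
plan([((402.9,259.4,150),rot(Y0))],smax=8)
```

```text
12.67 [403.1 260.  167.1] [-1.571 -0.004  0.749] F [-0.  -0.2 -1.3] w 11.3
q [-0.71  0.49  0.11  2.05 -0.09  0.6   0.21]
3
[0.0, 0.14, 0.0, 0.0, 0.0, 0.01]
[0.0, 0.14, 0.0, 0.0, 0.0, 0.01]
[0.0, 0.14, 0.0, 0.0, 0.0, 0.01]
```

Request:
apply_moves(commands=[[[0,0.14,0,0,0,0],[0,0.14,0,0,0,0],[0,0.12,0,0,0,0],[0,0,0,0,0,0]]])

```text
clock: 13.0
eef_pos: [403.1, 260.0, 149.2]
tool_rot: [-1.571, -0.003, 0.749]
force: [0.5, -0.0, -2.1]
width: 11.7
```

Request:
apply_moves(commands=[[[0,0.07,0,0,0,0],[0,0,0,0,0,0]]])

```text
clock: 13.17
eef_pos: [403.2, 259.9, 146.1]
tool_rot: [-1.571, -0.003, 0.749]
force: [-0.3, 0.6, -1.8]
width: 11.6
```

Request:
apply_moves(commands=[[[0,0.06,0,0,0,0],[0,0,0,0,0,0]]])

```text
clock: 13.33
eef_pos: [403.7, 260.4, 146.7]
tool_rot: [-1.571, -0.005, 0.749]
force: [0.0, -0.4, -1.5]
width: 11.2
```

Request:
apply_moves(commands=[[[0,0.05,0,0,0,0],[0,0,0,0,0,0]]])

```text
clock: 13.5
eef_pos: [404.5, 261.0, 146.3]
tool_rot: [-1.571, -0.008, 0.749]
force: [0.5, 0.3, -1.6]
width: 11.1
```

Run:
```python
from kr import *
st(); s=cur()[2]; print(np.round(s["tau"],1),np.round(s["torque"],2),np.round(s["qd"],3))
plan([((402.9,259.4,142),rot(Y0))],smax=8)
```

```text
13.5 [404.5 261.  146.3] [-1.571 -0.008  0.749] F [ 0.5  0.3 -1.6] w 11.1
q [-0.7   0.52  0.1   2.07 -0.1   0.54  0.22]
[ -0.1 -44.1   1.5 -12.5  -0.    0.    0. ] [0.02 0.01 0.01] [-0.    -0.011 -0.002 -0.004 -0.004 -0.007 -0.002]
1
[-0.06, 0.11, 0.0, 0.0, -0.01, 0.09]
```

Request:
apply_moves(commands=[[[-0.06,0.12,0,0,0,0.09]]])

```text
clock: 13.58
eef_pos: [404.7, 261.4, 145.4]
tool_rot: [-1.571, -0.007, 0.749]
force: [-12.8, -4.3, 93.1]
width: 11.1
```

Request:
apply_moves(commands=[[[0,0.12,0,0,0,0]]])

```text
clock: 13.67
eef_pos: [404.8, 261.7, 145.3]
tool_rot: [-1.57, -0.008, 0.749]
force: [-16.1, -8.1, 67.7]
width: 10.7
```

Hard contact at TCP z≈146: the collar is seated. I ease up 2 mm, recentre and turn.

Request:
apply_moves(commands=[[[-0.06,-0.08,0,0,0,0.05],[0,0,0,0,0,0]]])

```text
clock: 13.83
eef_pos: [403.8, 260.8, 151.3]
tool_rot: [-1.57, -0.008, 0.749]
force: [0.3, -0.1, -1.7]
width: 11.4
```

Request:
apply_moves(commands=[[[0,0,0,0,0.8,0],[0,0,0,0,0.8,0],[0,0,0,0,0.8,0],[0,0,0,0,0.8,0]]])

```text
clock: 14.17
eef_pos: [404.1, 260.9, 150.0]
tool_rot: [-1.567, -0.008, 0.458]
force: [-0.1, 0.4, -1.3]
width: 10.7
```

Run:
```python
from kr import *
st()
plan([((403.2,259.8,147.5),rot(Y0-np.pi/2))],smax=8,rmax=4.5)
```

```text
14.17 [404.1 260.9 150. ] [-1.567 -0.008  0.458] F [-0.1  0.4 -1.3] w 10.7
q [-0.76  0.52  0.18  2.07 -0.18  0.55  0.01]
17
[0.0, 0.0, 0.0, -0.01, 0.86, 0.0]
[0.0, 0.0, 0.0, -0.01, 0.86, 0.0]
[0.0, 0.0, 0.0, -0.01, 0.86, 0.0]
[0.0, 0.0, 0.0, -0.01, 0.86, 0.0]
[0.0, 0.0, 0.0, -0.01, 0.86, 0.0]
[0.0, 0.0, 0.0, -0.01, 0.86, 0.0]
[0.0, 0.0, 0.0, -0.01, 0.86, 0.0]
[0.0, 0.0, 0.0, -0.01, 0.86, 0.0]
[0.0, 0.0, 0.0, -0.01, 0.86, 0.0]
[0.0, 0.0, 0.0, -0.01, 0.86, 0.0]
[0.0, 0.0, 0.0, -0.01, 0.86, 0.0]
[0.0, 0.0, 0.0, -0.01, 0.86, 0.0]
[0.0, 0.0, 0.0, -0.01, 0.86, 0.0]
[0.0, 0.0, 0.0, -0.01, 0.86, 0.0]
[0.0, 0.0, 0.0, -0.01, 0.86, 0.0]
[0.0, 0.0, 0.0, -0.01, 0.86, 0.0]
[0.0, 0.0, 0.0, -0.01, 0.86, 0.0]
```

Request:
apply_moves(commands=[[[0,0.02,0,0,0.86,0],[0,0.02,0,0,0.86,0],[0,0,0,0,0.86,0],[0,0,0,0,0.86,0],[0,0,0,0,0.86,0],[0,0,0,0,0.86,0],[0,0,0,0,0.86,0],[0,0,0,0,0.86,0]]])

```text
clock: 14.83
eef_pos: [407.0, 261.5, 145.7]
tool_rot: [-1.563, -0.009, -0.172]
force: [-1.4, -0.6, 6.4]
width: 11.1
```

Run:
```python
from kr import *
st()
plan([((403.2,259.8,147.5),rot(Y0-np.pi/2))],smax=8,rmax=4.5)
```

```text
14.83 [407.  261.5 145.7] [-1.563 -0.009 -0.172] F [-1.4 -0.6  6.4] w 11.1
q [-0.88  0.55  0.37  2.08 -0.36  0.56 -0.44]
9
[-0.01, -0.01, -0.01, -0.01, 0.83, 0.01]
[-0.01, -0.01, -0.01, -0.01, 0.83, 0.01]
[-0.01, -0.01, -0.01, -0.01, 0.83, 0.01]
[-0.01, -0.01, -0.01, -0.01, 0.83, 0.01]
[-0.01, -0.01, -0.01, -0.01, 0.83, 0.01]
[-0.01, -0.01, -0.01, -0.01, 0.83, 0.01]
[-0.01, 0.0, -0.01, -0.01, 0.83, 0.01]
[-0.01, 0.0, -0.01, -0.01, 0.83, 0.01]
[0.0, 0.0, -0.01, -0.01, 0.83, 0.01]
```

Request:
apply_moves(commands=[[[-0.04,-0.05,-0.04,0,0.83,0.05],[-0.04,-0.02,-0.03,-0.05,0.83,0.05],[-0.02,-0.01,-0.02,-0.05,0.83,0],[-0.01,-0.01,-0.02,0,0.83,0],[-0.01,-0.01,-0.02,0,0.83,0],[-0.01,-0.01,-0.01,0,0.83,0],[0,-0.01,-0.01,0,0.83,0],[0,0,-0.01,0,0.83,0]]])

```text
clock: 15.5
eef_pos: [400.0, 256.3, 145.6]
tool_rot: [-1.576, -0.004, -0.78]
force: [-1.5, -0.2, 12.3]
width: 11.5
```

Run:
```python
from kr import *
st()
plan([((403.2,259.8,147),rot(Y0-np.pi/2))],smax=8,rmax=4.5)
```

```text
15.5 [400.  256.3 145.6] [-1.576 -0.004 -0.78 ] F [-1.5 -0.2 12.3] w 11.5
q [-1.01  0.58  0.55  2.09 -0.51  0.61 -0.88]
1
[0.0, -0.04, 0.12, 0.06, 0.48, 0.05]
```

Request:
apply_moves(commands=[[[0,-0.03,0.09,0.06,0.55,0.05],[0,0,0,0,0,0]]])

```text
clock: 15.67
eef_pos: [402.7, 258.7, 145.7]
tool_rot: [-1.571, -0.002, -0.832]
force: [-0.4, 0.1, 1.0]
width: 11.5
```

Run:
```python
from kr import *
st()
plan([((403.2,259.8,146),rot(Y0-np.pi/2))],smax=8,rmax=4.5)
```

```text
15.67 [402.7 258.7 145.7] [-1.571 -0.002 -0.832] F [-0.4  0.1  1. ] w 11.5
q [-1.01  0.59  0.56  2.08 -0.53  0.62 -0.91]
1
[-0.01, -0.01, 0.03, 0.01, -0.12, 0.02]
```

Request:
apply_moves(commands=[[[0,0,0,0,0,0],[0,0,0,0,0,0],[0,0,0,0,0,0],[0,0,0,0,0,0]]], claw=40)

```text
clock: 16.0
eef_pos: [402.2, 258.3, 144.2]
tool_rot: [-1.574, -0.003, -0.827]
force: [-0.0, -0.1, 0.9]
width: 39.8
```

Request:
apply_moves(commands=[[[0,-0.3,0,0,0,0],[0,-0.6,0,0,0,0],[0,-0.9,0,0,0,0],[0,-1,0,0,0,0],[0,-1,0,0,0,0],[0,-0.5,0,0,0,0],[0,0,0,0,0,0]]])

```text
clock: 16.58
eef_pos: [401.1, 256.7, 321.4]
tool_rot: [-1.583, -0.004, -0.827]
force: [0.2, 0.2, 0.3]
width: 39.6
```

Run:
```python
from kr import *
st()
plan([((400,-60,330),rot(-.5))],smax=36,rmax=4.8)
```

```text
16.58 [401.1 256.7 321.4] [-1.583 -0.004 -0.827] F [0.2 0.2 0.3] w 39.6
q [-1.19  0.35  0.77  1.86 -0.27  1.05 -1.14]
9
[0.65, -0.01, -0.6, 0.02, -0.42, 0.0]
[0.62, -0.02, -0.62, 0.02, -0.42, 0.0]
[0.6, -0.02, -0.64, 0.02, -0.42, 0.0]
[0.58, -0.02, -0.66, 0.02, -0.42, 0.0]
[0.55, -0.02, -0.69, 0.02, -0.42, 0.0]
[0.53, -0.02, -0.7, 0.02, -0.42, 0.0]
[0.5, -0.02, -0.72, 0.02, -0.42, 0.0]
[0.47, -0.02, -0.74, 0.02, -0.42, 0.0]
[0.45, -0.02, -0.76, 0.02, -0.42, 0.0]
```

Request:
apply_moves(commands=[[[0.65,0,-0.6,0,-0.4,0],[0.62,0,-0.62,0,-0.4,0],[0.6,0,-0.64,0,-0.4,0],[0.58,0,-0.66,0,-0.4,0],[0.55,0,-0.69,0,-0.4,0],[0.53,0,-0.7,0,-0.4,0],[0.3,0,-0.4,0,0,0],[0,0,0,0,0,0]]])

```text
clock: 17.25
eef_pos: [400.2, 19.4, 320.2]
tool_rot: [-1.581, -0.0, -0.593]
force: [-1.0, -0.1, 0.2]
width: 40.1
```

Run:
```python
from kr import *
from cell import eyes
st()
v={n:eyes.get_image(n) for n in("side","top")}
f=lambda i:np.clip(i.astype(float)*1.4+15,0,255).astype(np.uint8)
cv2.imwrite("pics/v6.png",f(np.hstack([crop("top",165,140,130,120,3,0,v)[:360],crop("side",245,200,130,120,3,0,v)])))
# dish/others unmoved: compare
for n in v:
    d=np.abs(v[n]["image"].astype(int)-V[n]["image"]).mean(2)
    for nm,P in(("amber",(0,0,0)),): pass
for nm,bx in(("amber",(172,208,25,24)),("flask",(180,146,24,20)),("beaker",(348,235,28,26)),("pin",(249,170,38,24))):
    x,y,w,h=bx; print(nm,np.abs(v["top"]["image"].astype(int)-V["top"]["image"])[y:y+h,x:x+w].mean().round(1))
```

```text
17.25 [400.2  19.4 320.2] [-1.581 -0.    -0.593] F [-1.  -0.1  0.2] w 40.1
q [-0.8   0.21  0.82  2.04 -0.17  0.98 -0.49]
amber 3.7
flask 2.3
beaker 76.3
pin 2.2
```

View pics/v6.png

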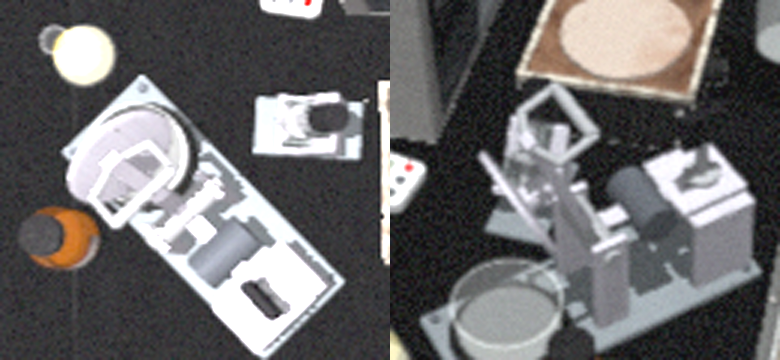

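The cover is still open, and the key stands in the tail slot (side crop collar ≈(702,178); paddle long along station y in the top crop ≈(267,296)). No more views are left, so the seating check is numeric.

Run:
```python
from kr import *
from cell import eyes
im={n:np.mean([eyes.get_image(n)["image"].astype(float) for _ in range(5)],0) for n in("side","top")}
c=np.array([402.6,258.6,103.])
C=np.array([proj("side",c+17*(np.cos(t)*sx+np.sin(t)*sy)+[0,0,h])[0] for t in np.linspace(0,6.28,40) for h in(0,6)])
print("collar pred",C.min(0),C.max(0))
print("paddle pred",[np.round(proj("side",c+a*22*sy+[0,0,h])[0],1) for h in(41,81) for a in(1,-1)])
print("paddle top pred",[np.round(proj("top",c+a*22*sy+b*6*sx+[0,0,81])[0],1) for a in(1,-1) for b in(1,-1)])
g=im["side"].mean(2).astype(int); print("cols",336,360)
for q in range(226,266): print(q,*["%3d"%t for t in g[q,336:362]])
g=im["top"].mean(2).astype(int); print("top cols 244-270")
for q in range(228,252): print(q,*["%3d"%t for t in g[q,244:270]])
d=lambda n,x,y,w,h:np.abs(im[n]-V[n]["image"])[y:y+h,x:x+w].mean().round(1)
print("beaker side",d("side",362,184,30,40),"dish top",d("top",183,165,20,20))
st()
```

```text
collar pred [340.66425044 252.7870313 ] [353.12387631 263.34263967]
paddle pred [array([340. , 251.2]), array([354. , 245.2]), array([340.1, 240.4]), array([354.3, 234.5])]
paddle top pred [array([245.7, 232.4]), array([242.4, 235.5]), array([257. , 244.1]), array([253.8, 247.3])]
cols 336 360
226  68  66  62  62  58  56  62  68  74 116 155 133  65  16  15  15  13  14  10  16  26  27   7   7   5   3
227  69  66  65  62  60  60  64  68  72 123 155 126  54  18  23  19  14  17  25  21  28  24   5   7   5   6
228  73  69  69  65  64  65  67  69  87 128 140 103  35  13  34  32   7  29  36  26  19  12   7   6   9   3
229  86  82  77  71  69  69  71  76 101 125 124  81  20  10  17   7   5   7   9   6  11   6   3   7   6   4
230 110 110 105  99  90  86  82  85  98 108  88  48  13  22  23   5   0   1   1   7   5   7   4   9   5   4
231 121 129 132 131 124 116 104  98 102 100  72  28   9  21  19  12   9   3   2   3   7   2   8   0   6   7
232  78  86 102 112 118 119 112 105 104 102  73  27  12  14  10  13   9   8  14   4   5   8   9   5   7   2
233  53  62  67  70  67  68  72  74  79  74  51  
[... 5575 characters left out ...]
  38  32
247 242 241 242 243 243 242 243 243 243 243 241 240 240 240 242 243 239 194 108  90 115 120  84  37  28  29
248 241 241 242 243 243 243 242 243 243 243 243 243 243 242 241 236 190 108  91 143 140  77  37  32  31  28
249 241 242 243 243 243 243 243 242 243 243 243 243 243 243 237 187 106  92 116 120  81  37  26  27  29  27
250 242 243 243 243 243 243 243 243 242 243 243 243 243 238 190 105  91 141 139  75  37  27  28  31  28  26
251 222 243 242 243 243 242 242 243 243 242 242 243 238 192 108  90 140 138  76  36  25  30  31  28  28  26
beaker side 10.9 dish top 65.6
17.85 [401.   24.2 320.5] [-1.58  -0.    -0.586] F [-0.3 -0.2  0.3] w 39.9
q [-0.81  0.21  0.82  2.03 -0.17  0.98 -0.49]
```

```bash
python3 -c "
from cell import finish_job
print(finish_job())"
```

```text
the job is handed in; nothing more can be done
None
```

The cover is open and held open by the T-key, and I handed the job in at about 18 s of the 59 s allowed. I lifted the cover by its handle past the balance point to about 1.15 rad and released it. I then took the T-key from the right-hand rack, lowered it through the slot until the collar touched, turned it about 90° and let go. The arm was parked clear, reading near-zero force.

**Checks that passed**
- **Cover:** it stayed open by itself in every picture after I released it.
- **Key:** collar and paddle in the last side view match a seated, turned key to within about 1 px, or roughly 3 mm. I could not see the head under the bracket directly. The turn angle comes from the tool yaw, which went from 0.75 to -0.83 rad.
- **Amber bottle, flask, pin and its rack:** these are unchanged in the top view between the first and last pictures.

**Checks that failed or disagreed**
- **Station yaw:** I measured about -0.82 rad, outside the stated -0.5 to -0.15. All other station points agreed with the measurement, so I used it.
- **Force:** the wrist force reached about 93 N when the collar touched down, under the 120 N limit.
- **Paddle position:** in the top view the paddle sits about 2 px, or roughly 5 mm, from where I predicted. I put this down to play in the slot or a slight lean.
- **Beaker:** the arm hid it in the final top view, and the side-view comparison there was inconclusive. The tool and key passed well above it.
- **Dish:** I did not check it against the first pictures, because the open cover changes that part of the view.

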